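Check the latching stop of the desk engraver

TASK

Check the engraver's emergency stop with your fingertips: press the winged mushroom head all the way in until it latches and take your hand off so that it stays in by itself; then push a wing round clockwise (seen from above) until the latch lets go, and leave the head sprung back up and straight. Only touch and push, do not lift or shift the stop station, do not press the flat start key, and leave the mug, bottle, screwdriver and tin where they are.

Things in the scene. Friction and masses are not known exactly. Their poses are not given: they have to be found in the camera images.
- station: stop station: loose, about 3 kg, bare-metal box on rubber feet, 220 long (its x, from -65 to +155 from the origin) x 130 wide (y) x 55 high, standing flat on the desk. Origin on the desk straight below the axis of the mushroom head; +x runs along the box to the start key, whose axis is 115 from the head's axis; z up
- head: black mushroom head on the station: disc of diameter 50, 17 thick, slightly domed, with two straight wings on opposite sides, 100 over both tips, 14 wide, 14 thick (undersides level with the origin). Origin at the centre of its underside, which is 77 above the desk when out and 69 when latched in; the box top is at 55, with a fixed collar of diameter 46 up to 63. Wings lie along the head's own y (along the station's y when not twisted). The axis is vertical
- head_top (a point): centre of the head's top, where to press it; 94 above the desk when out, 86 when in; turns with the head
- wing_a (a point): tip of the wing on the head's +y side, at mid thickness, 50 from the axis. To twist clockwise this wing goes towards the head's +x
- wing_b (a point): tip of the wing on the head's -y side, at mid thickness, 50 from the axis. To twist clockwise this wing goes towards the head's -x
- stop_press (a joint): how far the head is in: 0 = fully out, 0.008 m = fully in. About 5 N starts it, the force falls to nothing half-way, beyond which it snaps fully in by itself and stays latched
- stop_twist (a joint): twist of the head: 0 = straight, grows clockwise from above to a stop at 0.75 rad; a weak spring turns it back to 0. When latched, twisting past about 0.2 rad raises the head and at about 0.5 rad it springs fully out; it needs 1 to 3 N at a wing's end. It cannot be pressed in while twisted
- start_key (a joint): flat round start key on the same box, diameter 26, its top 18 above the box top: 0 = out, 0.006 m = pressed. Leave alone
- mug_mid (a point): centre of a loose white mug, diameter 76, 90 high, with a handle (leave alone)
- bottle_mid (a point): centre of a loose grey bottle with a white cap, diameter 62, 170 high (leave alone)
- driver_grip (a point): handle of a loose screwdriver lying on the desk (leave alone)
- tin_mid (a point): centre of a loose small round tin with a pale lid, diameter 44, 36 high (leave alone)

How it is judged:
By the outcome, as a careful person would: the job done as asked, in the order asked, and still so for the second after the job is handed in, with the robot touching nothing.
It also fails if it takes over 45 s, if anything falls off the work surface, if the arm or the gripper's body presses on something with over 40 N, if the wrist force passes 120 N, or if a joint passes its speed limit or range.

ROBOT

A 6-joint arm with a two-finger parallel gripper is mounted at the origin on the work surface. World frame = base frame: x ahead of the robot, y to its left, z up, the work surface at z = 0. Lengths are in m, angles in rad, forces in N, time in s.
With the tool pointing down it reaches from about 0.325 to 0.9 m from the base axis. Payload 6.1 kg.
Tool frame: the origin (TCP) lies midway between the tips of the shut fingers; the grasp point (between the pads) lies 19 mm behind it; x points along the fingers, y is the direction in which the jaws open and shut, and the axes are right-handed (so a half turn about x gives the same grasp; the last joint's range is limited). The gripper opens to 85 mm and grips with 20 to 120 N. Pads are 22 mm wide; open, the fingers measure 114 mm over their backs; the gripper's body (76 mm by 85 mm) begins 54 mm behind the grasp point. The pads swing forward as they close: fully open they stand 13 mm farther back than shut.
Start: joints at [-1.414, 0.22, 1.526, -0, 1.395, -0.126], TCP at [0.174, -0.6, 0.231] pointing down, gripper open.
Joint ranges: [-2.98, 2.98], [-0.91, 2.08], [0.09, 2.57], [-1.24, 4.39], [0.2, 2.65], [-2.68, 2.68]. Speed limits (rad/s): [2.57, 2.57, 3.01, 3.14, 3.14, 3.14].

INTERFACE

Orientations are given as [roll, pitch, yaw] about the fixed x, y, z axes, in that order (R = Rz(yaw) Ry(pitch) Rx(roll)).
In Python, from plant import movep, move_l, set_joints, gripper_to, hold, inverse_kinematics, observe, get_image, get_calibration, Unreachable, job_done gives the robot as it stands. Calls block until the motion is done:
- movep(position, orientation): joint-space move of the TCP to a pose.
- move_l(position, feed=0.15, rotation=None, max_force=None): straight line of the TCP; rotation=None keeps the orientation; feed is the mean speed in m/s. With max_force (N) it stops when the force on the tool has changed by that much, and returns True; else False.
- set_joints(angles): joint-space move.
- gripper_to(opening, f_grip=None): finger opening in m; f_grip is the grip in N (None keeps the last); returns when the fingers have stopped.
- hold(seconds).
- inverse_kinematics(position, orientation): joint angles nearest the present ones, or None.
- observe(): the state.
- get_image(name): name is "scene" or "top" or "wrist"; returns (picture, depth): 420x560x3 uint8, red, green, blue; 420x560 float32, m along the optical axis (not along the pixel's ray), 0 where there is no reading.
- get_calibration(name): a dict with "intrinsics" (3x3 intrinsics, pixels), "world_from_camera" (4x4, takes a point from camera to world coordinates). Camera axes: x right, y down, z forward; pixel columns grow to the right and rows downward; lengths in m; the calibration is good to about 2 mm. A picture is of the moment at which its call begins: read the wrist's pose just before it. get_calibration takes no time and is no camera call; for the wrist camera it gives the pose at the moment of the call.
A pose or a line that the arm cannot do raises Unreachable and nothing moves.
- job_done(): hands the job in, once; it reports no verdict.
The state is a dict: "time_s": time; "q": joint angles; "joint_velocities": joint speeds; "joint_torque": joint torques, N m; "eef_pos": TCP position; "tcp_rot": TCP orientation; "ft_force": force on the tool from outside, world axes, zero at the start; "torque": the same for the moment, N m; "opening": finger opening in m.
Only numpy, scipy, OpenCV 4.12 (cv2) and the standard library are available. Lean on these libraries where they do the work, as an engineer would, in place of code of your own. Each camera call takes 0.05 s, during which the arm holds its last target.

## Working session

There is one attempt and no reset: what is moved stays moved. The work goes in short steps, each a Python script; the robot and the scene stay as the last script left them, time stands still between calls to the robot, and variables do not carry over. Pictures are saved under pics/ and viewed, and the job is handed in when it is done.

```bash
mkdir -p pics; ls; python3 - <<'E'
from plant import *
import cv2, numpy as np
for n in ["scene","top"]:
    im,d=get_image(n); cv2.imwrite(f"pics/{n}0.png",im[:,:,::-1]); np.savez(f"{n}0.npz",im=im,d=d)
    c=get_calibration(n); print(n,np.round(c["intrinsics"],1).tolist(),np.round(c["world_from_camera"],3).tolist())
s=observe(); print(s)
E
```

```text
pics
scene [[398.3, 0.0, 283.7], [0.0, 398.3, 208.3], [0.0, 0.0, 1.0]] [[-0.221, 0.771, -0.597, 1.153], [0.975, 0.168, -0.145, 0.131], [-0.011, -0.614, -0.789, 0.82], [0.0, 0.0, 0.0, 1.0]]
top [[531.9, 0.0, 270.4], [0.0, 531.9, 205.3], [0.0, 0.0, 1.0]] [[-0.024, -0.992, 0.121, 0.38], [-1.0, 0.025, 0.008, 0.001], [-0.011, -0.121, -0.993, 1.534], [0.0, 0.0, 0.0, 1.0]]
{'time_s': 0.1, 'q': array([-1.41409904e+00,  2.21152216e-01,  1.52751882e+00,  2.16901461e-05,
        1.39472238e+00, -1.26126658e-01]), 'joint_velocities': array([-9.58808344e-04, -1.46562878e-03, -1.69253593e-03,  2.79290942e-05,
        2.32595854e-04, -3.81468712e-04]), 'joint_torque': array([ 6.19026632e-04, -4.98246396e+01, -3.90547585e+01, -2.34659974e-04,
        5.70971970e-03,  2.42417926e-06]), 'eef_pos': array([ 0.17431681, -0.59961471,  0.23029388]), 'tcp_rot': array([-1.70877737,  1.56899544,  1.71563541]), 'ft_force': array([-0.66883606,  0.56524728,  0.40219301]), 'torque': array([ 0.00852526, -0.04226525, -0.0592819 ]), 'opening': 0.08548777630852755}
```

View pics/scene0.png

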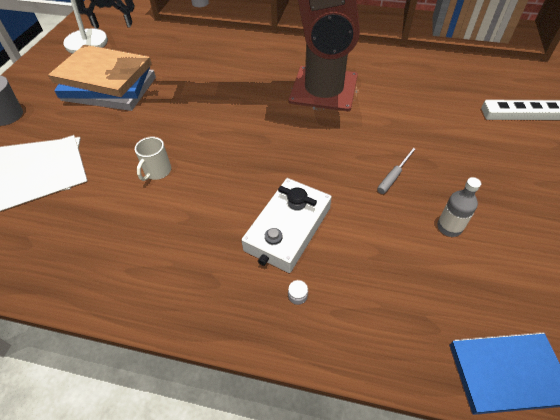

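View pics/top0.png

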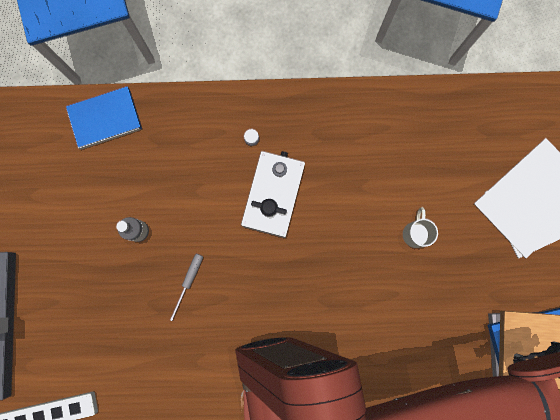

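The head is at about (269,208) in the top view, with its wings running (251,203)–(287,213). The start key is at about (280,169), and the tin, mug and bottle are clear of the box. Next I'll measure these.

```bash
cat > h.py <<'E'
import numpy as np, cv2
from plant import *
def ray(n,uv,z,c=None):
    c=c or get_calibration(n); K=c["intrinsics"];T=c["world_from_camera"]
    d=T[:3,:3]@np.linalg.inv(K)@np.array([uv[0],uv[1],1.]); o=T[:3,3]
    return o+d*(z-o[2])/d[2]
E
python3 - <<'E'
from h import *
f=np.load("top0.npz");im=f["im"];d=f["d"]
g=im.max(2)
# box: light pixels
m=((im.min(2)>150)).astype(np.uint8)
m[:, :225]=0;m[:,320:]=0;m[:145]=0;m[250:]=0
cs,_=cv2.findContours(m,cv2.RETR_EXTERNAL,cv2.CHAIN_APPROX_NONE);c=max(cs,key=cv2.contourArea)
r=cv2.minAreaRect(c);print("box",r)
P=[ray("top",p,.055) for p in cv2.boxPoints(r)];print(np.round(P,4))
k=np.zeros_like(m);cv2.fillPoly(k,[cv2.boxPoints(r).astype(int)],1)
dk=((g<60)&(k>0)).astype(np.uint8);n,l,s,ce=cv2.connectedComponentsWithStats(dk)
for i in range(1,n):
    if s[i,4]>15: print(s[i],ce[i])
i=1+np.argmax(s[1:,4])
ys,xs=np.where(l==i);W=np.array([ray("top",(x,y),.09)[:2] for x,y in zip(xs,ys)])
print("mean",W.mean(0),"bbox ctr",cv2.minAreaRect(W.astype(np.float32)))
u,sv,v=np.linalg.svd(W-W.mean(0));print(v[0],np.degrees(np.arctan2(v[0][1],v[0][0])))
rw=im[195:222,240:300];cv2.imwrite("pics/z.png",cv2.resize(im[140:245,225:320],None,fx=6,fy=5.7,interpolation=cv2.INTER_NEAREST)[:,:,::-1])
# depth heights
T=get_calibration("top")
for (x,y) in [(269,208),(280,169),(260,220),(290,190)]:
    K=T["intrinsics"];p=np.linalg.inv(K)@[x,y,1]*d[y,x];print((x,y),T["world_from_camera"][:3]@[*p,1])
E
```

```text
box ((272.64898681640625, 193.43392944335938), (45.85969161987305, 77.16236114501953), 14.743562698364258)
[[ 0.5073  0.0981  0.055 ]
 [ 0.7183  0.0387  0.055 ]
 [ 0.6812 -0.086   0.055 ]
 [ 0.4716 -0.0247  0.055 ]]
[252 199  34  17 147] [268.52380952 206.88435374]
mean [0.55178476 0.01873481] bbox ctr ((0.5513396859169006, 0.018451109528541565), (0.04596178978681564, 0.08625347167253494), 6.726125240325928)
[0.31723751 0.94834612] 71.50405650560566
(269, 208) [0.54877176 0.01750855 0.0890758 ]
(280, 169) [ 0.65954452 -0.01562875  0.07227976]
(260, 220) [0.51935609 0.04373698 0.05830108]
(290, 190) [ 0.60244356 -0.04238985  0.05320101]
```

View pics/z.png

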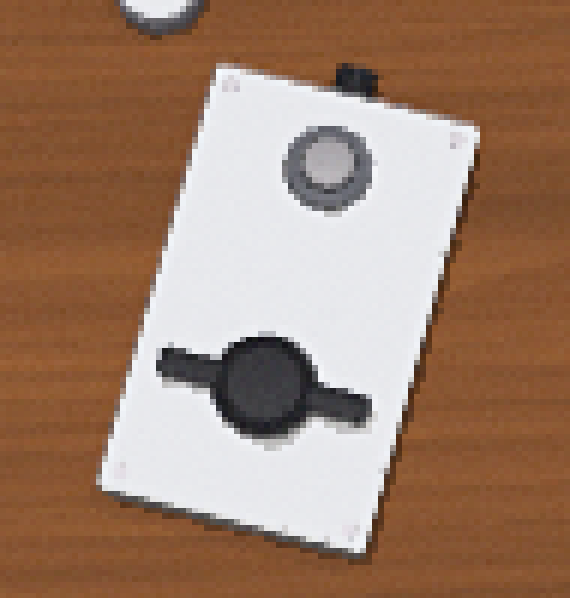

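Box top measures 219 x 130 with yaw −16.0°. The axis predicted from the box edges is (0.5519, 0.0188), the dark blob centroid is (0.5518, 0.0187), and the key is where it should be. Those agree, so I'll press.

```bash
cat >> h.py <<'E'
H=np.array([.5518,.0187]); Y=-0.279
ex=np.array([np.cos(Y),np.sin(Y)]); ey=np.array([-np.sin(Y),np.cos(Y)])
def st(): 
    s=observe(); print(round(s["time_s"],2),np.round(s["eef_pos"],4),"F",np.round(s["ft_force"],2),"op",round(s["opening"],4)); return s
E
python3 - <<'E'
from h import *
gripper_to(0.0,20)
best=None
for k in (0,np.pi):
    y=Y+k; y=(y+np.pi)%(2*np.pi)-np.pi
    q=inverse_kinematics([*H,.18],[0,np.pi/2,y]); print(y,None if q is None else np.round(q,3))
    if q is not None and (best is None or abs(q[5])<best[0]): best=(abs(q[5]),y)
y=best[1]; print("use",y)
movep([*H,.18],[0,np.pi/2,y]); st()
move_l([*H,.104],feed=.1); s=st()
im,d=get_image("wrist"); cv2.imwrite("pics/w0.png",im[:,:,::-1])
print(move_l([*H,.080],feed=.015,max_force=20)); s=st(); hold(.3); st()
move_l([*H,.14],feed=.08); st()
for n in ["wrist","top","scene"]:
    im,d=get_image(n); cv2.imwrite(f"pics/{n}1.png",im[:,:,::-1]); np.savez(f"{n}1.npz",im=im,d=d)
E
```

```text
-0.2789999999999999 [-0.109  0.089  1.772 -0.     1.28  -1.401]
2.862592653589793 [-0.109  0.089  1.772  0.     1.28   1.741]
use -0.2789999999999999
3.44 [0.552  0.0179 0.1801] F [ 1.23  0.74 -0.03] op 0.0
4.35 [0.5524 0.0186 0.1047] F [-0.41  0.17 -0.62] op 0.0001
True
5.62 [0.5519 0.0187 0.0857] F [-2.75  1.31  7.71] op 0.0001
5.92 [0.5519 0.0187 0.0858] F [-2.47  0.41  9.29] op -0.0
6.76 [0.5514 0.0188 0.1396] F [-0.09 -0.51 -0.48] op 0.0001
```

```bash
python3 - <<'E'
from h import *
a=np.load("scene0.npz")["im"][170:275,235:340];b=np.load("scene1.npz")["im"][170:275,235:340]
o=np.hstack([cv2.resize(x,None,fx=3.8,fy=3.8,interpolation=cv2.INTER_CUBIC) for x in (a,b)]);cv2.imwrite("pics/cmp1.png",o[:,:,::-1])
E
```

```text
(no output)
```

View pics/cmp1.png

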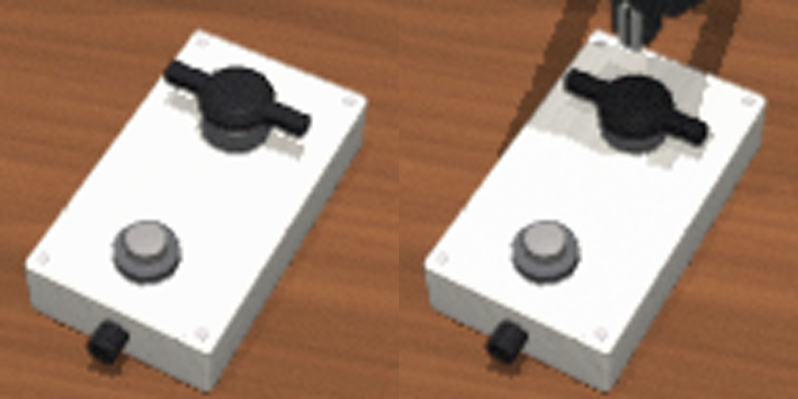

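View pics/wrist1.png

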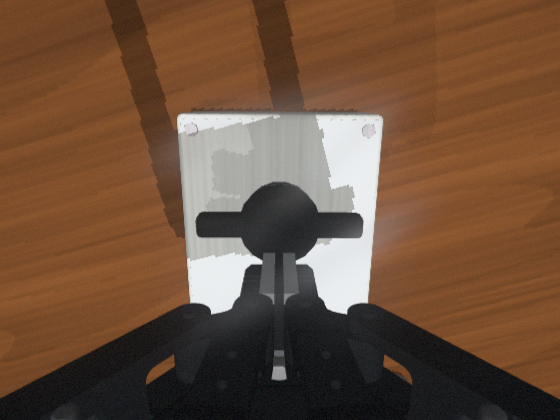

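In the right-hand crop the head sits lower on its collar with the hand off, so it has latched; the TCP bottomed at 0.0857 against 0.086 expected. The wings are still straight. Next I'll twist it by pushing wing_a from behind along an arc.

```bash
cat >> h.py <<'E'
r=.043
def pose(th,c,z):
    y=Y-th; X=np.array([np.cos(y),np.sin(y)]); N=np.array([-np.sin(y),np.cos(y)])
    return [*(H+r*N-c*X),z],[0,np.pi/2,y]
E
python3 - <<'E'
from h import *
Z=.066
p,o=pose(0,.036,.14); move_l(p,feed=.1)
p,o=pose(0,.036,Z); print(move_l(p,feed=.1,max_force=10)); st()
p,o=pose(0,.018,Z); print(move_l(p,feed=.03,max_force=6)); st()
for th in np.arange(.08,.58,.08):
    p,o=pose(th,.018,Z); b=move_l(p,feed=.03,rotation=o,max_force=12); print(round(th,2),b); st()
    if b: break
im,d=get_image("scene"); cv2.imwrite("pics/s2.png",cv2.resize(im[150:275,215:360],None,fx=5,fy=4.6)[:,:,::-1])
E
```

```text
False
8.51 [0.5296 0.0699 0.0666] F [-0.   -0.04 -0.47] op -0.0001
False
9.26 [0.5462 0.065  0.0658] F [-0.63  0.29 -0.3 ] op -0.0002
0.08 False
9.53 [0.5499 0.0654 0.0659] F [-0.32  0.09  0.86] op -0.0
0.16 False
9.81 [0.5533 0.0654 0.0658] F [-1.   -0.78  0.41] op -0.0
0.24 False
10.08 [0.5572 0.0651 0.0659] F [-0.53  0.95  0.75] op 0.0
0.32 False
10.36 [0.5611 0.0644 0.066 ] F [-1.26  1.75  1.6 ] op -0.0
0.4 False
10.63 [0.5648 0.0635 0.066 ] F [-0.27  0.24  1.63] op 0.0004
0.48 False
10.91 [0.5684 0.0623 0.0661] F [0.07 1.33 0.63] op 0.0006
0.56 False
11.18 [0.5717 0.0609 0.066 ] F [0.13 0.08 1.03] op 0.0003
```

View pics/s2.png

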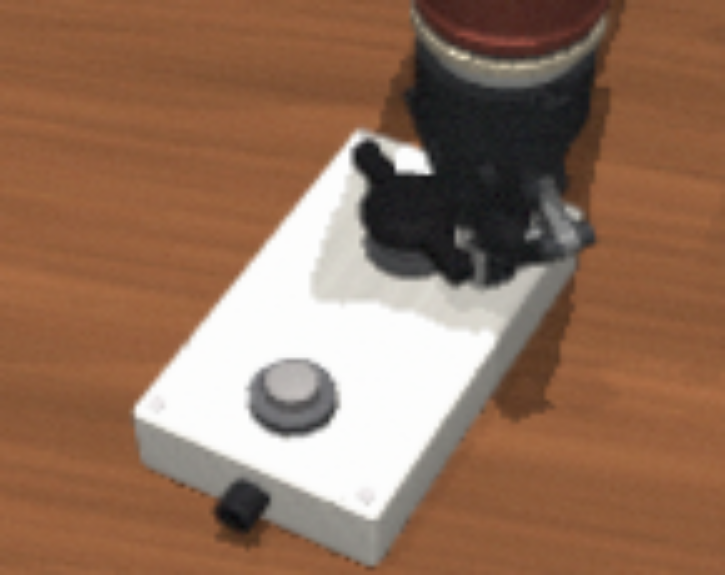

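The wing has gone round and more collar is showing. I'll push a bit further for margin with a force guard, then back off along the arc and look.

```bash
python3 - <<'E'
from h import *
Z=.066
e=.56
for th in (.61,.66):
    p,o=pose(th,.018,Z); b=move_l(p,feed=.03,rotation=o,max_force=6); print(th,b); st(); e=th
    if b: break
im,d=get_image("scene"); cv2.imwrite("pics/s3.png",cv2.resize(im[150:275,215:360],None,fx=5,fy=4.6)[:,:,::-1])
for th in np.arange(.5,-.01,-.125):
    p,o=pose(th,.018,Z); move_l(p,feed=.06,rotation=o)
st()
p,o=pose(0,.038,Z); move_l(p,feed=.08); st()
p,o=pose(0,.038,.16); move_l(p,feed=.12); 
p=[H[0]-.13*ex[0],H[1]-.13*ex[1],.22]; move_l(p,feed=.15); st()
for n in ["top","scene","wrist"]:
    im,d=get_image(n); cv2.imwrite(f"pics/{n}4.png",im[:,:,::-1]); np.savez(f"{n}4.npz",im=im,d=d)
a=np.load("scene0.npz")["im"][170:275,235:340];b=np.load("scene4.npz")["im"][170:275,235:340]
o=np.hstack([cv2.resize(x,None,fx=3.8,fy=3.8,interpolation=cv2.INTER_CUBIC) for x in (a,b)]);cv2.imwrite("pics/cmp4.png",o[:,:,::-1])
E
```

```text
0.61 False
11.48 [0.5737 0.0598 0.0659] F [-0.66  0.85  0.64] op -0.0
0.66 False
11.73 [0.5757 0.0587 0.066 ] F [-0.97  0.39  0.31] op 0.0001
13.19 [0.5466 0.0649 0.0661] F [1.04 0.06 0.05] op 0.0003
13.59 [0.5271 0.0706 0.0661] F [-0.05 -0.63  0.68] op -0.0002
15.46 [0.4269 0.0545 0.2195] F [-0.13 -0.04 -0.38] op -0.0001
```

View pics/cmp4.png

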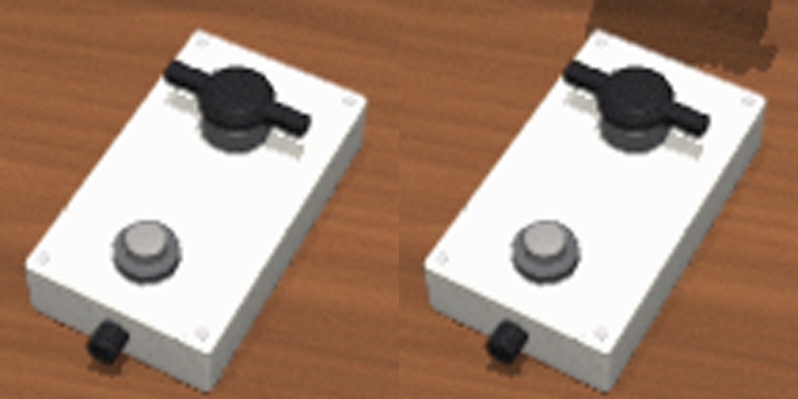

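View pics/top4.png

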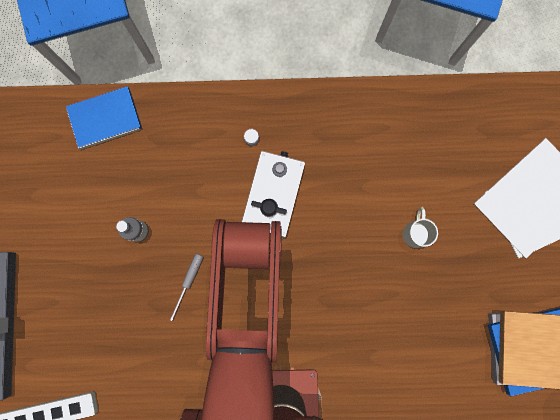

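The head is back up and straight at (269,208), matching the start picture. I'll run a numeric difference against it before handing in.

```bash
python3 - <<'E'
from h import *
hold(.5)
im,d=get_image("scene")
a=np.load("scene0.npz")
def df(b): return np.abs(b.astype(int)-a["im"]).max(2)
b1=df(np.load("scene1.npz")["im"]); b4=df(im)
for nm,s in dict(head=np.s_[180:215,275:320],box=np.s_[215:275,240:335],mug=np.s_[130:190,130:175],bottle=np.s_[175:240,435:485],tin=np.s_[275:310,280:315],driver=np.s_[145:200,370:420]).items(): print(nm,"latched>40:",(b1[s]>40).sum(),"now>40:",(b4[s]>40).sum())
st(); job_done()
E
```

```text
head latched>40: 693 now>40: 113
box latched>40: 0 now>40: 0
mug latched>40: 0 now>40: 0
bottle latched>40: 0 now>40: 0
tin latched>40: 0 now>40: 0
driver latched>40: 0 now>40: 0
16.16 [0.4268 0.0545 0.22  ] F [ 0.08 -0.33  0.24] op -0.0
the job is handed in; nothing more can be done
```

The emergency stop check is done and handed in at about 16 s of the 45 s allowed; the hand-in gives no verdict.

- **Press:** I pushed the head straight down with the shut fingertips. The TCP bottomed at 86 mm, the height given for a latched head, at about 9 N. With the hand off, the scene picture showed it staying in by itself.
- **Twist:** I pushed wing_a clockwise along an arc to about 0.66 rad; the wrist force readings stayed under about 3 N. I then backed off the same way and moved the arm well clear.

**Last checks:**
- **Head:** the before and after pictures show it back up and straight.
- **Box, key and loose objects:** the visible part of the box with the start key, and the mug, bottle, screwdriver and tin, showed no changed pixels against the start.
- **One disagreement:** 113 pixels in the window around the head still differed from the start picture, against 693 while latched. I put these down to the arm's shadow, which falls across that corner in the picture, but I did not check it separately.

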